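Put the cobbler's hand dies back on their own boards

TASK

The four leather-cutting hand dies are all parked on the wrong boards: each board carries a fixed leather sample of the shape its own die cuts. Move every die until each stands upright in the middle of the square place of the board with its shape, using the empty black rubber pad as the resting place while you swap them. Never let a die down on the bare bench, which would blunt its edge, and do not push the polish tin about.

Things in the scene. Friction and masses are not known exactly. Their poses are not given: they have to be found in the camera images.
- die_round: loose hand die, 0.32 kg, upright: steel plate 14 mm thick, from above a round disc 56 mm across, origin in its middle; on it over the origin a round handle: brass collar (26 mm wide, 10 mm high), then dark wood 24 mm wide, top 85 mm above the underside. Origin on the underside, z up. Grip the wood about 60 mm up.
- die_halfmoon: loose hand die, 0.32 kg, upright: steel plate 14 mm thick, from above a half disc, straight edge 80 mm, 40 mm deep, origin 17 mm inside the middle of that edge, +x to the curved side; on it over the origin a round handle: brass collar (26 mm wide, 10 mm high), then dark wood 24 mm wide, top 85 mm above the underside. Origin on the underside, z up. Grip the wood about 60 mm up.
- die_strap: loose hand die, 0.32 kg, upright: steel plate 14 mm thick, from above a narrow oblong, 84 mm along its y by 30 mm along its x, origin in its middle; on it over the origin a round handle: brass collar (26 mm wide, 10 mm high), then dark wood 24 mm wide, top 85 mm above the underside. Origin on the underside, z up. Grip the wood about 60 mm up.
- die_triangle: loose hand die, 0.32 kg, upright: steel plate 14 mm thick, from above an equilateral triangle of 78 mm side, origin in its middle, one corner along +x; on it over the origin a round handle: brass collar (26 mm wide, 10 mm high), then dark wood 24 mm wide, top 85 mm above the underside. Origin on the underside, z up. Grip the wood about 60 mm up.
- board_round: fixed wooden board 14 mm thick: a 104 mm square place for a die and, along +x (away from the robot within 10 degrees), a tongue to 134 mm from the origin with a fixed brown leather sample 5 mm thick, a round disc (56 mm): die_round belongs here. Origin on the bench under the middle of the square, surface 14 mm above it. Boards and pad form a row in any order, middles 130 mm apart or more.
- board_halfmoon: fixed wooden board 14 mm thick: a 104 mm square place for a die and, along +x (away from the robot within 10 degrees), a tongue to 134 mm from the origin with a fixed brown leather sample 5 mm thick, a half disc (80 by 40 mm): die_halfmoon belongs here. Origin on the bench under the middle of the square, surface 14 mm above it. Boards and pad form a row in any order, middles 130 mm apart or more.
- board_strap: fixed wooden board 14 mm thick: a 104 mm square place for a die and, along +x (away from the robot within 10 degrees), a tongue to 134 mm from the origin with a fixed brown leather sample 5 mm thick, a narrow oblong (84 by 30 mm): die_strap belongs here. Origin on the bench under the middle of the square, surface 14 mm above it. Boards and pad form a row in any order, middles 130 mm apart or more.
- board_triangle: fixed wooden board 14 mm thick: a 104 mm square place for a die and, along +x (away from the robot within 10 degrees), a tongue to 134 mm from the origin with a fixed brown leather sample 5 mm thick, a triangle (78 mm side): die_triangle belongs here. Origin on the bench under the middle of the square, surface 14 mm above it. Boards and pad form a row in any order, middles 130 mm apart or more.
- spare_pad: fixed black rubber pad, 110 by 110 mm, 14 mm thick, with no tongue or sample and empty at the start: the free spot in the same row as the boards. Origin on the bench under its middle; its surface is 14 mm above the origin.
- polish_tin: bystander: loose low yellow tin, 76 mm across, 28 mm high, on the bench beyond the boards as seen from the robot. Origin in the middle of its underside. (To the sides of the row lie a thread spool and a shoe hammer, under 60 mm high, not part of the job.)

How it is judged (in metres and radians):
On the way:
1. a die has been set down upright on the spare rubber pad and let go (((horizontal distance between die_round and spare_pad below 0.03 m and z of die_round in the frame of spare_pad between 0.01 and 0.018 m and angle between die_round's own z axis and vertical below 0.1 rad and linear speed of die_round below 0.02 m/s and contact force between die_round and the fingers below 0.1 N) or (horizontal distance between die_halfmoon and spare_pad below 0.03 m and z of die_halfmoon in the frame of spare_pad between 0.01 and 0.018 m and angle between die_halfmoon's own z axis and vertical below 0.1 rad and linear speed of die_halfmoon below 0.02 m/s and contact force between die_halfmoon and the fingers below 0.1 N) or (horizontal distance between die_strap and spare_pad below 0.03 m and z of die_strap in the frame of spare_pad between 0.01 and 0.018 m and angle between die_strap's own z axis and vertical below 0.1 rad and linear speed of die_strap below 0.02 m/s and contact force between die_strap and the fingers below 0.1 N) or (horizontal distance between die_triangle and spare_pad below 0.03 m and z of die_triangle in the frame of spare_pad between 0.01 and 0.018 m and angle between die_triangle's own z axis and vertical below 0.1 rad and linear speed of die_triangle below 0.02 m/s and contact force between die_triangle and the fingers below 0.1 N))), for 0.2 s.
At the end, for the whole second after the job is handed in: Each of the four dies stands upright (within 0.1 rad) at rest on the board with the sample of its own shape, its handle's axis within 15 mm of the middle of the square place and its underside on the board's surface (within 4 mm) (horizontal distance between die_round and board_round below 0.015 m and z of die_round in the frame of board_round between 0.01 and 0.018 m and angle between each of die_round, die_halfmoon, die_strap, die_triangle's own z axis and vertical below 0.1 rad and linear speed of each of die_round, die_halfmoon, die_strap, die_triangle below 0.02 m/s and angular speed of each of die_round, die_halfmoon, die_strap, die_triangle below 0.2 rad/s and horizontal distance between die_halfmoon and board_halfmoon below 0.015 m and z of die_halfmoon in the frame of board_halfmoon between 0.01 and 0.018 m and horizontal distance between die_strap and board_strap below 0.015 m and z of die_strap in the frame of board_strap between 0.01 and 0.018 m and horizontal distance between die_triangle and board_triangle below 0.015 m and z of die_triangle in the frame of board_triangle between 0.01 and 0.018 m); the robot touches nothing.
It fails at once if a die has been let down or dropped onto the bare bench (height (world z) of any of die_round, die_halfmoon, die_strap, die_triangle below 0.006 m).
It fails at once if the polish tin has been pushed more than 30 mm from its place (distance of polish_tin from where it was at the start of the episode above 0.03 m).
It also fails if it takes over 138 s, if anything falls off the work surface, if the arm or the gripper's body presses on something with over 40 N, if the wrist force passes 120 N, or if a joint passes its speed limit or range.

ROBOT

A 6-joint arm with a two-finger parallel gripper is mounted at the origin on the work surface. World frame = base frame: x ahead of the robot, y to its left, z up, the work surface at z = 0. Lengths are in m, angles in degrees, forces in N, time in s.
With the tool pointing down it reaches from about 0.25 to 0.725 m from the base axis. Payload 9.7 kg.
Tool frame: the origin (TCP) lies between the finger pads; the fingertips stand 25 mm ahead of it and the grasp point (between the pads) lies 6 mm ahead of it; z points along the fingers, y is the line along which they close (so a half turn about z gives the same grasp; the last joint's range is limited). The gripper opens to 85 mm and grips with 20 to 120 N. Pads are 22 mm wide; open, the fingers measure 114 mm over their backs; the gripper's body (76 mm by 85 mm) begins 54 mm behind the grasp point. The pads swing forward as they close: fully open they stand 13 mm farther back than shut.
Start: joints at [68.984, 4.979, 10.078, 95.1, 0, 90], TCP at [0.197, 0.513, 0.256] pointing down, gripper open.
Joint ranges: [-179.16, 179.16], [-48.56, 103.87], [-65.8, 70.77], [-126.05, 130.52], [-82.76, 87.17], [-180, 180]. Speed limits (degrees/s): [127.2, 127.2, 147.25, 180, 180, 180].

INTERFACE

Orientations are given as [roll, pitch, yaw] about the fixed x, y, z axes, in that order (R = Rz(yaw) Ry(pitch) Rx(roll)).
In Python, from workcell import bot gives the robot as it stands. The module is installed in compiled form; this text tells all that it offers.
- The arm moves only by the shell command python3 -m pendant 'ROWS' [FORCE]. ROWS is rows parted by semicolons, their numbers by spaces, 1 to 5 of them, each of 5 numbers: dx, dy, dz in m, then a turn about the tool's z in degrees, then the finger opening in m; each row is the pose to reach, as a shift and turn from the pose commanded when the command began, along the tool's axes at that moment; what a row does not reach only later rows make up. A row lasts 1/12 s, in which the tool goes at most 0.0417 m and 7.16 degrees, less where a joint would pass 70% of its speed; a pose out of reach is approached as far as the arm can. The fingers move at their own pace and stop on an object; FORCE is the grip in N (left out, the last holds). Time passes only in rows, so rows that do not move let the fingers close. It prints the time, the measured TCP pose, the force, the opening and the grip force at its end.
- bot.get_obs(): the state, without advancing time (a new reading comes with each control period).
- bot.camera(name): name is "scene" or "top" or "wrist"; returns the picture (400x640x3 uint8, blue, green, red); there is no depth.
- bot.camera_info(name): a dict with "mtx" (3x3 intrinsics, pixels), "extrinsics" (4x4, takes a point from camera to world coordinates). Camera axes: x right, y down, z forward; pixel columns grow to the right and rows downward; lengths in m; the calibration is good to about 2 mm. The wrist camera is an equidistant fisheye: a pixel r from the principal point sees the ray r / f radians off the axis. A picture is of the moment at which its call begins: read the wrist's pose just before it. camera_info takes no time and is no camera call; for the wrist camera it gives the pose at the moment of the call.
- bot.job_done(): hands the job in; it is judged then, once.
The state is a dict: "time": time; "q": joint angles; "qd": joint speeds; "joint_efforts": joint torques, N m; "ee_pos": TCP position; "tcp_rot": TCP orientation; "wrist_force": force on the tool from outside, world axes, zero at the start; "torque": the same for the moment, N m; "opening": finger opening in m; "grasp_force": force on a finger pad.
Only numpy, scipy, OpenCV 4.12 (cv2) and the standard library are available. Lean on these libraries where they do the work, as an engineer would, in place of code of your own. Each camera call takes 0.05 s, during which the arm holds its last target. There are 200 camera calls.

## Working session

There is one attempt and no reset: what is moved stays moved. The work goes in short steps, Python scripts to look and compute and a shell command to move; the robot and the scene stay as the last step left them, time stands still between calls to the robot, and variables do not carry over. Pictures are saved under pics/ and viewed, at most 14 in all, crops included, and the job is handed in when it is done.

```bash
mkdir -p pics; python3 - <<'E'
from workcell import bot
import cv2
o=bot.get_obs();print(o['ee_pos'],o['tcp_rot'],o['time'])
for n in('top','scene'):
    im=bot.camera(n);cv2.imwrite(f'pics/{n}0.png',im);c=bot.camera_info(n);print(n,c['mtx'],c['extrinsics'])
E
```

```text
[0.19716987 0.51322148 0.25555386] [-1.79920743e+02  1.05817487e-03  1.58982785e+02] 0.0
top [[490.12565719   0.         327.96861925]
 [  0.         490.12565719 199.97437867]
 [  0.           0.           1.        ]] [[-0.0193507  -0.99541693  0.09365197  0.52240755]
 [-0.99954777  0.01710408 -0.02473267  0.01675069]
 [ 0.02301749 -0.09408821 -0.99529775  1.14243077]
 [ 0.          0.          0.          1.        ]]
scene [[379.76890861   0.         315.61196094]
 [  0.         379.76890861 195.53023982]
 [  0.           0.           1.        ]] [[ 0.44488467  0.44884328 -0.77499506  1.25537404]
 [ 0.89525661 -0.24641491  0.37120788 -0.28547269]
 [-0.02435617 -0.85896415 -0.51145613  0.48657643]
 [ 0.          0.          0.          1.        ]]
```

View pics/top0.png

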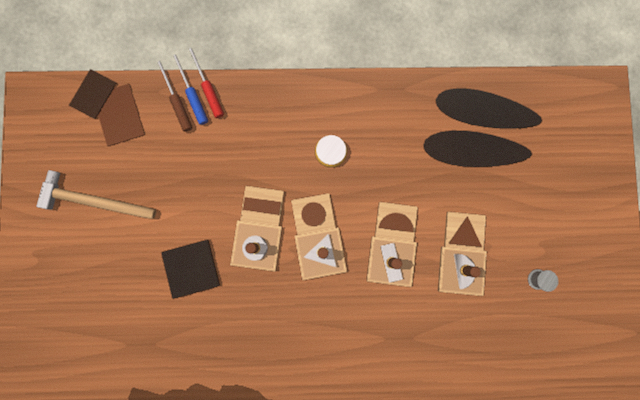

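View pics/scene0.png

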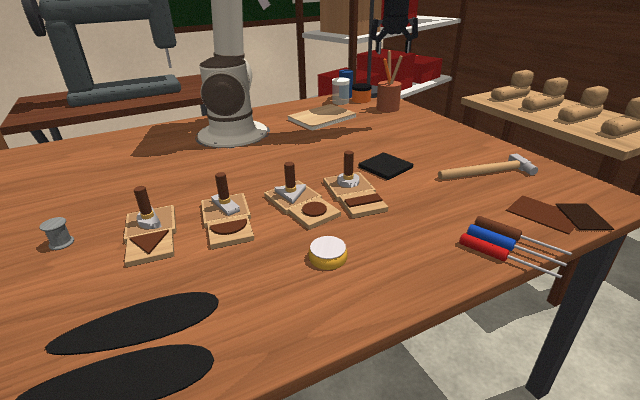

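The top view shows the row from left to right, with approximate pixel positions:
- **(190,268):** empty pad
- **(256,247):** strap board with the round die
- **(321,253):** round board with the triangle die
- **(391,262):** halfmoon board with the strap die
- **(463,271):** triangle board with the halfmoon die

The tin is at (331,151). The scene view confirms that all four dies stand upright.

```bash
cat > h.py <<'E'
from workcell import bot
import cv2, numpy as np
def rect(im,c,z,s=2000.,x0=.25,y0=.5,W=2000,H=1000):
    """world plane z -> image: row=(x-x0)*s, col=(y0-y)*s"""
    E=np.linalg.inv(c['extrinsics']);P=c['mtx']@E[:3]
    Hm=P@np.array([[0,1/s,x0],[-1/s,0,y0],[0,0,z],[0,0,1]])
    return cv2.warpPerspective(im,np.linalg.inv(Hm),(W,H))
def w(p,s=2000.): return np.array([.25+p[1]/s,.5-p[0]/s])
def top(z,im,c): return cv2.cvtColor(rect(im,c,z),cv2.COLOR_BGR2HSV)
def big(m,n,amin):
    k=cv2.morphologyEx(m,cv2.MORPH_OPEN,np.ones((7,7)))
    cs=[a for a in cv2.findContours(k,cv2.RETR_EXTERNAL,cv2.CHAIN_APPROX_NONE)[0] if cv2.contourArea(a)>amin]
    return sorted(cs,key=lambda a:a[:,0,0].mean())[:n]
E
python3 - <<'E'
from h import *
im=cv2.imread('pics/top0.png');c=bot.camera_info('top')
hsv0=cv2.cvtColor(im,cv2.COLOR_BGR2HSV)
for n,p in dict(board=(240,260),board2=(300,225),bench=(350,330),pad=(190,268),plate=(312,258),handle=(251,247),handletop=(325,254),leather=(466,236)).items(): print(n,hsv0[p[1],p[0]])
E
```

```text
board [ 14 106 206]
board2 [ 16 108 222]
bench [ 11 140 169]
pad [ 6 62 62]
plate [  5  13 216]
handle [ 10 144 133]
handletop [  9 144 131]
leather [ 12 155 120]
```

```bash
python3 -m pendant '0 0 0 -7 0.085; 0 0 0 -14 0.085; 0 0 0 -21 0.085' 60
```

```text
time: 0.35
ee_pos: [0.1972, 0.5133, 0.2558]
tcp_rot: [-180.0, -0.0, -179.7]
wrist_force: [0.0, -0.4, -0.4]
opening: 0.0849
grasp_force: 0.0
```

```bash
python3 - <<'E'
from h import *
im=cv2.imread('pics/top0.png');c=bot.camera_info('top')
h=top(.014,im,c); H,S,V=cv2.split(h)
b=cv2.inRange(h,(8,70,183),(25,126,255))
out=rect(im,c,.014)
h2=top(.099,im,c)
nad=c['extrinsics'][:2,3]
hm=cv2.inRange(h2,(0,100,40),(20,255,150))
for a in big(b,8,15000):
    r=cv2.minAreaRect(a);box=cv2.boxPoints(r);cv2.drawContours(out,[box.astype(int)],0,(255,0,0),2)
    d1,d2=w(box[1])-w(box[0]),w(box[2])-w(box[1])
    L=d1 if np.linalg.norm(d1)>np.linalg.norm(d2) else d2
    u=L/np.linalg.norm(L); u*=np.sign(u[0]); o=w(r[0])-.041*u
    # handle: dark blob within 60 mm of board origin, in the z=.099 plane
    m=np.zeros_like(hm);oc=(int((.5-o[1])*2000),int((o[0]-.25)*2000));cv2.circle(m,oc,90,255,-1)
    cs=big(hm&m,9,300);k=max(cs,key=cv2.contourArea)
    P=np.array([w(p) for p in k[:,0]]);d=np.linalg.norm(P-nad,axis=1);i=np.argsort(d)[-5:]
    cen=P.mean(0);v=(cen-nad)/np.linalg.norm(cen-nad)
    t=(P@v).max()-.012; lat=np.array([-v[1],v[0]]); l=((P@lat).max()+(P@lat).min())/2
    die=t*v+l*lat
    print('board',o.round(4),'yaw',np.degrees(np.arctan2(u[1],u[0])).round(1),'size',np.linalg.norm(d1).round(4),np.linalg.norm(d2).round(4),'die',die.round(4),'latwidth',np.ptp(P@lat).round(4),'len',np.ptp(P@v).round(4))
    cv2.circle(out,oc,6,(0,255,0),-1)
p=big(cv2.inRange(h,(0,0,0),(180,255,95)),9,15000)
for a in p: print('dark',w(cv2.minAreaRect(a)[0]).round(4),np.array(cv2.minAreaRect(a)[1])/2000)
cv2.imwrite('pics/r.png',cv2.resize(out,None,fx=.4,fy=.4))
E
```

```text
board [0.4991 0.1613] yaw -8.8 size 0.1038 0.1299 die [0.522  0.1545] latwidth 0.021 len 0.029
board [0.5062 0.0098] yaw 9.4 size 0.1867 0.1041 die [0.5099 0.0049] latwidth 0.0219 len 0.0217
board [ 0.485  -0.1535] yaw -8.4 size 0.1044 0.1869 die [ 0.4796 -0.1718] latwidth 0.0227 len 0.0524
board [ 0.4599 -0.3169] yaw -7.1 size 0.104 0.1872 die [ 0.4607 -0.3306] latwidth 0.0228 len 0.0517
dark [0.4776 0.3032] [0.11249001 0.11000271]
dark [ 0.7255 -0.3655] [0.048 0.254]
```

View pics/r.png

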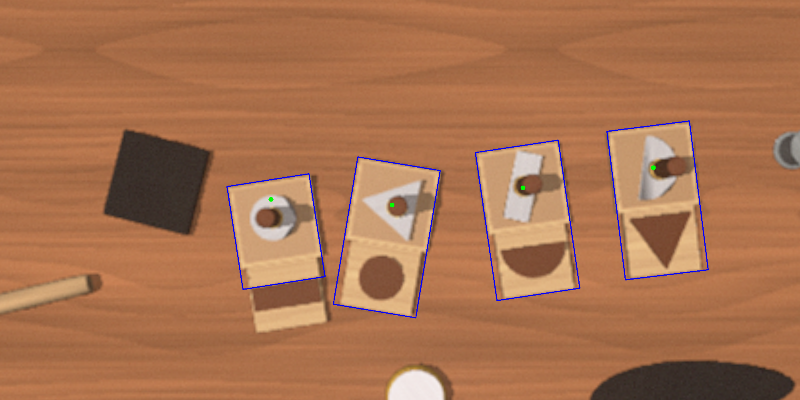

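The picture shows board outlines fitted well, except the strap board. It was cut at the leather, so I re-derive its middle as (0.527, 0.157). Handle shadows bias the strap and halfmoon die y values. Their true values are about -0.157 and -0.320, and closing along y will centre them. I start with the round die.

```bash
p="python3 -m pendant"
python3 -m pendant '-0.027 -0.03 0.005 0 0.085; -0.054 -0.06 0.01 0 0.085; -0.081 -0.09 0.015 0 0.085; -0.108 -0.12 0.02 0 0.085; -0.135 -0.15 0.025 0 0.085'
python3 -m pendant '-0.027 -0.03 0.005 0 0.085; -0.054 -0.06 0.01 0 0.085; -0.081 -0.09 0.015 0 0.085; -0.108 -0.12 0.02 0 0.085; -0.135 -0.15 0.025 0 0.085'
python3 -m pendant '-0.027 -0.03 0 0 0.085; -0.055 -0.059 0 0 0.085; -0.055 -0.059 0 0 0.085'
```

```text
time: 0.77
ee_pos: [0.3329, 0.3618, 0.2308]
tcp_rot: [-180.0, -0.0, -180.0]
wrist_force: [0.3, 0.6, 0.1]
opening: 0.085
grasp_force: 0.0
time: 1.18
ee_pos: [0.468, 0.2115, 0.2059]
tcp_rot: [180.0, -0.0, 180.0]
wrist_force: [0.5, -0.2, -0.8]
opening: 0.085
grasp_force: 0.0
time: 1.43
ee_pos: [0.5254, 0.1497, 0.2051]
tcp_rot: [-179.9, -0.0, 179.7]
wrist_force: [1.1, 0.6, -0.1]
opening: 0.0851
grasp_force: 0.0
```

```bash
python3 -m pendant '0 0 0.035 0 0.085; 0 0 0.07 0 0.085; 0 0 0.1 0 0.085; 0 0 0.12 0 0.085; 0 0 0.125 0 0.085'
python3 - <<'E'
from h import *
cv2.imwrite('pics/w1.png',bot.camera('wrist'));cv2.imwrite('pics/s1.png',bot.camera('scene')[100:260,80:480].repeat(2,0).repeat(2,1))
E
```

```text
time: 1.85
ee_pos: [0.5199, 0.1538, 0.077]
tcp_rot: [-179.9, -0.3, 180.0]
wrist_force: [-0.3, -0.1, 0.1]
opening: 0.0853
grasp_force: 0.0
```

View pics/w1.png

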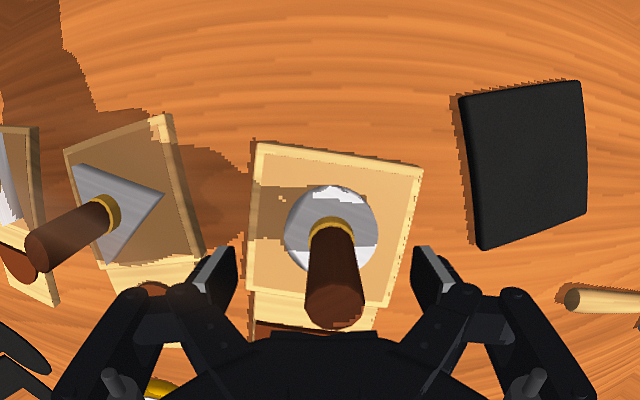

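View pics/s1.png

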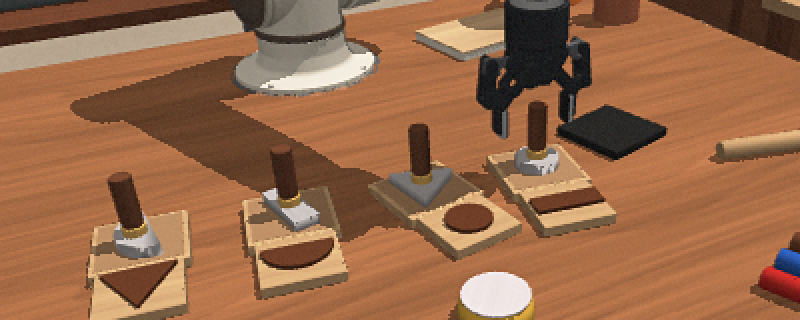

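The wrist view shows the round die's handle top at (335,305), between the pads at x≈215 and x≈440. The scene view shows the gripper straddling it, so I can close.

```bash
python3 -m pendant '0 0 0 0 0.015; 0 0 0 0 0.015; 0 0 0 0 0.015; 0 0 0 0 0.015; 0 0 0 0 0.015' 60
python3 -m pendant '0 0 0 0 0.015; 0 0 0 0 0.015; 0 0 0 0 0.015' 60
python3 - <<'E'
from h import *
cv2.imwrite('pics/w2.png',bot.camera('wrist'))
E
```

```text
time: 2.37
ee_pos: [0.5226, 0.1547, 0.0822]
tcp_rot: [179.9, 0.1, 180.0]
wrist_force: [-0.1, 4.7, 4.5]
opening: 0.0251
grasp_force: 2.5
time: 2.62
ee_pos: [0.5225, 0.1547, 0.082]
tcp_rot: [180.0, 0.1, 180.0]
wrist_force: [-0.4, 2.4, 5.2]
opening: 0.0226
grasp_force: 58.8
```

View pics/w2.png

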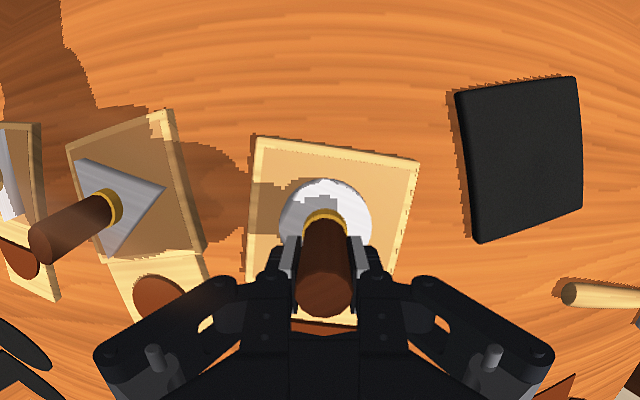

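The grip is sound: opening 22.6 mm at 59 N, handle centred at (325,270). I lift the die and carry it to the pad.

```bash
python3 -m pendant '0 0 -0.02 0 0.015; 0 0 -0.05 0 0.015; 0.01 0.03 -0.06 0 0.015; 0.02 0.065 -0.06 0 0.015; 0.03 0.1 -0.06 0 0.015'
python3 -m pendant '0.01 0.033 0 0 0.015; 0.015 0.0485 0 0 0.015; 0.015 0.0485 0 0 0.015; 0.015 0.0485 0 0 0.015'
python3 -m pendant '0 0 0.02 0 0.015; 0 0 0.04 0 0.015; 0 0 0.052 0 0.015; 0 0 0.057 0 0.015; 0 0 0.06 0 0.015'
python3 -m pendant '0 0 0 0 0.015; 0 0 0 0 0.015; 0 0 0 0 0.015'
python3 - <<'E'
from h import *
cv2.imwrite('pics/w3.png',bot.camera('wrist'))
E
```

```text
time: 3.08
ee_pos: [0.492, 0.2547, 0.1416]
tcp_rot: [-180.0, 0.0, 179.9]
wrist_force: [0.2, -0.0, -4.8]
opening: 0.0232
grasp_force: 59.5
time: 3.42
ee_pos: [0.4764, 0.3031, 0.1402]
tcp_rot: [-179.9, -0.1, -179.9]
wrist_force: [-0.0, -0.1, -4.2]
opening: 0.0229
grasp_force: 59.9
time: 3.83
ee_pos: [0.4769, 0.3016, 0.0818]
tcp_rot: [-179.9, -0.1, 179.9]
wrist_force: [-11.4, -5.5, 24.5]
opening: 0.0228
grasp_force: 61.9
time: 4.08
ee_pos: [0.4776, 0.3023, 0.0819]
tcp_rot: [-180.0, 0.0, 179.9]
wrist_force: [-0.6, -2.1, 0.5]
opening: 0.0229
grasp_force: 60.0
```

View pics/w3.png

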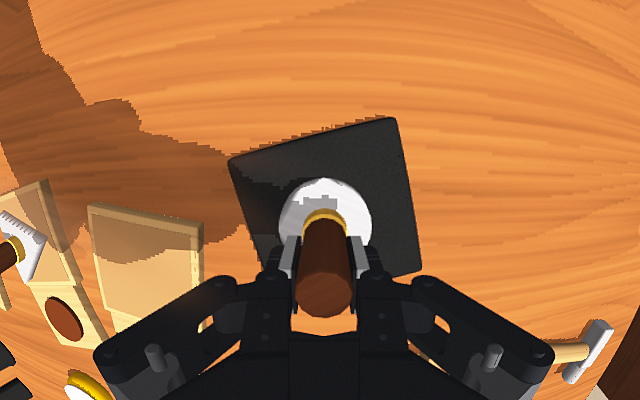

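The die stands on the pad. I release it, rise and travel to the strap die.

```bash
python3 -m pendant '0 0 0 0 0.085; 0 0 0 0 0.085; 0 0 0 0 0.085; 0 0 0 0 0.085; 0 0 0 0 0.085'
python3 -m pendant '0 0 -0.03 0 0.085; 0 0 -0.065 0 0.085; 0 0 -0.1 0 0.085; 0 0 -0.11 0 0.085; 0 -0.03 -0.11 0 0.085'
python3 -m pendant '0 -0.04 0 0 0.085; 0 -0.08 0 0 0.085; 0 -0.12 0 0 0.085; 0 -0.16 0 0 0.085; 0 -0.2 0 0 0.085'
python3 -m pendant '0 -0.04 0 0 0.085; 0 -0.08 0 0 0.085; 0 -0.12 0 0 0.085; 0 -0.16 0 0 0.085; 0 -0.2 0 0 0.085'
python3 -m pendant '-0.002 -0.029 0 0 0.085; -0.002 -0.029 0 0 0.085; -0.002 -0.029 0 0 0.085'
python3 - <<'E'
from h import *
cv2.imwrite('pics/w4.png',bot.camera('wrist'))
E
```

```text
time: 4.55
ee_pos: [0.4772, 0.303, 0.0814]
tcp_rot: [180.0, 0.0, 180.0]
wrist_force: [-0.2, -1.1, 0.0]
opening: 0.0812
grasp_force: 0.0
time: 4.97
ee_pos: [0.4784, 0.2762, 0.1947]
tcp_rot: [179.8, 0.3, -179.8]
wrist_force: [1.5, 0.2, 0.0]
opening: 0.0849
grasp_force: 0.0
time: 5.38
ee_pos: [0.4767, 0.0712, 0.1913]
tcp_rot: [180.0, 0.0, -180.0]
wrist_force: [-0.8, -0.1, 0.2]
opening: 0.0848
grasp_force: 0.0
time: 5.8
ee_pos: [0.4767, -0.1291, 0.1914]
tcp_rot: [-180.0, 0.0, 180.0]
wrist_force: [1.2, 0.7, -0.5]
opening: 0.0847
grasp_force: 0.0
time: 6.05
ee_pos: [0.4788, -0.1575, 0.1909]
tcp_rot: [180.0, -0.0, 179.8]
wrist_force: [-0.1, 0.9, 0.0]
opening: 0.0847
grasp_force: 0.0
```

View pics/w4.png

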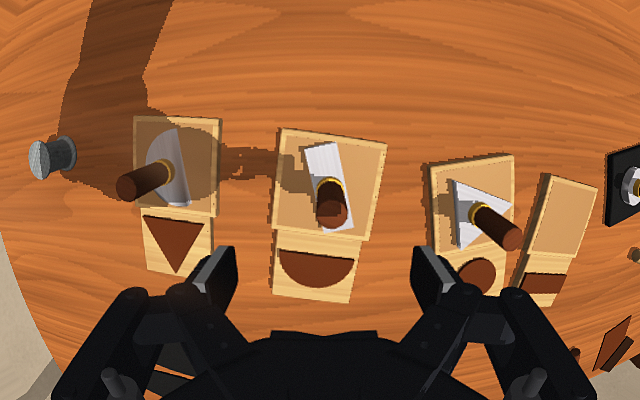

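The strap handle's top is at (333,213), on the finger midline at x≈326. I descend and grip.

```bash
python3 -m pendant '0 0 0.035 0 0.085; 0 0 0.07 0 0.085; 0 0 0.1 0 0.085; 0 0 0.11 0 0.085; 0 0 0.11 0 0.06'
python3 -m pendant '0 0 0 0 0.015; 0 0 0 0 0.015; 0 0 0 0 0.015; 0 0 0 0 0.015; 0 0 0 0 0.015'
python3 -m pendant '0 0 0 0 0.015; 0 0 0 0 0.015; 0 0 0 0 0.015'
```

```text
time: 6.52
ee_pos: [0.4777, -0.1546, 0.079]
tcp_rot: [179.9, -0.2, -179.9]
wrist_force: [-0.2, 0.0, 0.4]
opening: 0.0753
grasp_force: 0.0
time: 6.93
ee_pos: [0.4798, -0.1561, 0.0829]
tcp_rot: [180.0, 0.1, -180.0]
wrist_force: [-1.0, 2.7, 6.0]
opening: 0.0227
grasp_force: 58.3
time: 7.18
ee_pos: [0.4798, -0.1561, 0.0829]
tcp_rot: [180.0, 0.1, 180.0]
wrist_force: [-1.5, 2.3, 7.3]
opening: 0.0227
grasp_force: 58.3
```

```bash
python3 -m pendant '0 0 -0.03 0 0.015; 0 0 -0.06 0 0.015; 0 0 -0.09 0 0.015; 0 0 -0.12 0 0.015; 0 0 -0.12 0 0.015'
python3 - <<'E'
from h import *
cv2.imwrite('pics/w5.png',bot.camera('wrist'))
E
```

```text
time: 7.6
ee_pos: [0.4806, -0.1568, 0.2075]
tcp_rot: [-179.9, 0.4, 180.0]
wrist_force: [0.6, -0.2, -4.0]
opening: 0.0226
grasp_force: 60.2
```

View pics/w5.png

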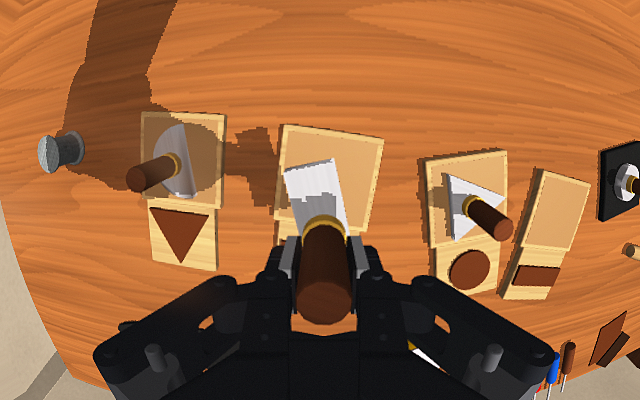

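The strap die is held and clear of everything, its handle at (325,275). I carry it to the strap board.

```bash
python3 -m pendant '-0.006 0.04 0 0 0.015; -0.012 0.08 0 0 0.015; -0.018 0.12 0 0 0.015; -0.024 0.16 0 0 0.015; -0.03 0.2 0 0 0.015'
python3 -m pendant '-0.006 0.04 0 0 0.015; -0.012 0.08 0 0 0.015; -0.017 0.113 0 0 0.015; -0.017 0.113 0 0 0.015; -0.017 0.113 0 0 0.015'
python3 -m pendant '0 0 0.035 0 0.015; 0 0 0.07 0 0.015; 0 0 0.1 0 0.015; 0 0 0.11 0 0.015; 0 0 0.115 0 0.015'
python3 -m pendant '0 0 0.003 0 0.015; 0 0 0.005 0 0.015; 0 0 0.005 0 0.015'
python3 - <<'E'
from h import *
cv2.imwrite('pics/w6.png',bot.camera('wrist'))
E
```

```text
time: 8.07
ee_pos: [0.5085, 0.0455, 0.1998]
tcp_rot: [-180.0, -0.1, 179.9]
wrist_force: [0.9, -0.5, -4.2]
opening: 0.0226
grasp_force: 60.4
time: 8.48
ee_pos: [0.5255, 0.1583, 0.1992]
tcp_rot: [-179.9, -0.2, -179.8]
wrist_force: [0.2, -0.1, -4.2]
opening: 0.0228
grasp_force: 60.9
time: 8.9
ee_pos: [0.5247, 0.1554, 0.0837]
tcp_rot: [-179.9, -0.2, 179.9]
wrist_force: [-0.2, -0.7, -3.5]
opening: 0.0229
grasp_force: 60.7
time: 9.15
ee_pos: [0.5271, 0.1568, 0.0834]
tcp_rot: [180.0, 0.2, 180.0]
wrist_force: [-0.2, 0.2, -3.3]
opening: 0.0226
grasp_force: 61.1
```

View pics/w6.png

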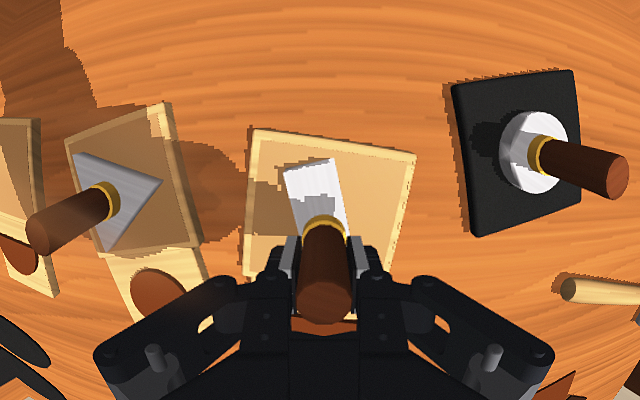

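The strap die is about 1 mm above its board, and the round die stands on the pad at (535,150). I lower it 2 mm more, release, and go to the halfmoon die.

```bash
python3 -m pendant '0 0 0.002 0 0.015; 0 0 0.002 0 0.015; 0 0 0.002 0 0.015'
python3 -m pendant '0 0 0 0 0.085; 0 0 0 0 0.085; 0 0 0 0 0.085; 0 0 0 0 0.085; 0 0 0 0 0.085'
python3 -m pendant '0 0 -0.03 0 0.085; 0 0 -0.065 0 0.085; 0 0 -0.1 0 0.085; 0 0 -0.11 0 0.085; 0 0 -0.11 0 0.085'
python3 -m pendant '0.005 -0.04 0 0 0.085; 0.01 -0.08 0 0 0.085; 0.016 -0.12 0 0 0.085; 0.022 -0.16 0 0 0.085; 0.028 -0.2 0 0 0.085'
python3 -m pendant '0.005 -0.04 0 0 0.085; 0.01 -0.08 0 0 0.085; 0.016 -0.12 0 0 0.085; 0.022 -0.16 0 0 0.085; 0.028 -0.2 0 0 0.085'
python3 -m pendant '0.005 -0.04 0 0 0.085; 0.01 -0.077 0 0 0.085; 0.01 -0.077 0 0 0.085; 0.01 -0.077 0 0 0.085'
python3 - <<'E'
from h import *
cv2.imwrite('pics/w7.png',bot.camera('wrist'))
E
```

```text
time: 9.45
ee_pos: [0.5269, 0.157, 0.083]
tcp_rot: [180.0, 0.2, 180.0]
wrist_force: [-8.8, -2.8, 17.2]
opening: 0.0222
grasp_force: 63.3
time: 9.87
ee_pos: [0.5263, 0.1569, 0.0793]
tcp_rot: [180.0, 0.0, 180.0]
wrist_force: [-0.5, -0.2, 0.2]
opening: 0.0812
grasp_force: 0.0
time: 10.28
ee_pos: [0.5275, 0.1572, 0.1928]
tcp_rot: [179.9, 0.3, 180.0]
wrist_force: [1.1, 0.7, -0.9]
opening: 0.0852
grasp_force: 0.0
time: 10.7
ee_pos: [0.4971, -0.0447, 0.1877]
tcp_rot: [180.0, -0.1, -180.0]
wrist_force: [0.1, 0.1, -1.0]
opening: 0.0854
grasp_force: 0.0
time: 11.12
ee_pos: [0.469, -0.2449, 0.1878]
tcp_rot: [180.0, -0.1, 180.0]
wrist_force: [1.0, 0.7, -0.0]
opening: 0.0851
grasp_force: 0.0
time: 11.45
ee_pos: [0.459, -0.3216, 0.1873]
tcp_rot: [179.9, -0.1, 179.8]
wrist_force: [0.8, 0.2, -1.2]
opening: 0.085
grasp_force: 0.0
```

View pics/w7.png

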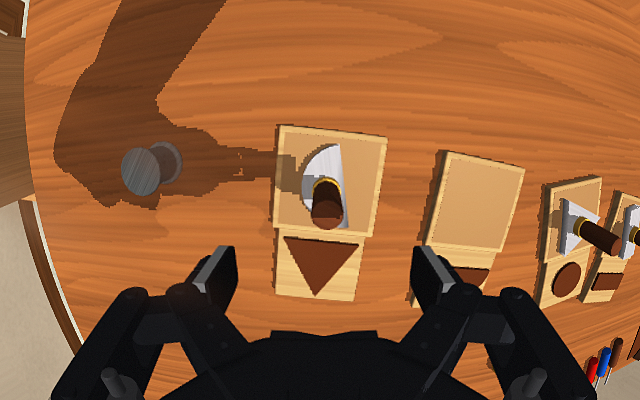

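The halfmoon handle is at (327,215) on the midline, and the target board at (470,200) is empty. I descend, grip, lift and carry it.

```bash
python3 -m pendant '0 0 0.035 0 0.085; 0 0 0.07 0 0.085; 0 0 0.097 0 0.085; 0 0 0.107 0 0.085; 0 0 0.107 0 0.06'
python3 -m pendant '0 0 0 0 0.015; 0 0 0 0 0.015; 0 0 0 0 0.015; 0 0 0 0 0.015; 0 0 0 0 0.015'
python3 -m pendant '0 0 0 0 0.015; 0 0 0 0 0.015; 0 0 0 0 0.015'
python3 -m pendant '0 0 -0.03 0 0.015; 0 0 -0.06 0 0.015; 0 0 -0.06 0 0.015'
```

```text
time: 11.92
ee_pos: [0.459, -0.318, 0.0795]
tcp_rot: [179.8, -0.2, -179.9]
wrist_force: [-0.1, 0.3, -0.3]
opening: 0.075
grasp_force: 0.0
time: 12.33
ee_pos: [0.4607, -0.3204, 0.0839]
tcp_rot: [-179.9, 0.1, 180.0]
wrist_force: [-0.5, 2.2, 7.2]
opening: 0.0227
grasp_force: 58.1
time: 12.58
ee_pos: [0.4607, -0.3205, 0.0839]
tcp_rot: [-179.9, 0.1, 180.0]
wrist_force: [0.9, 2.6, 7.4]
opening: 0.0227
grasp_force: 58.1
time: 12.83
ee_pos: [0.4615, -0.3213, 0.1481]
tcp_rot: [-179.8, 0.3, 180.0]
wrist_force: [1.4, -0.2, -2.3]
opening: 0.0228
grasp_force: 60.3
```

```bash
python3 -m pendant '-0.006 0.04 0 0 0.015; -0.012 0.08 0 0 0.015; -0.018 0.12 0 0 0.015; -0.024 0.157 0 0 0.015; -0.025 0.167 0 0 0.015'
python3 -m pendant '0 0 0 0 0.015; 0 0 0.03 0 0.015; 0 0 0.05 0 0.015; 0 0 0.06 0 0.015; 0 0 0.062 0 0.015'
python3 -m pendant '0 0 0 0 0.015; 0 0 0 0 0.015; 0 0 0 0 0.015'
python3 - <<'E'
from h import *
cv2.imwrite('pics/w8.png',bot.camera('wrist'))
E
```

```text
time: 13.25
ee_pos: [0.4851, -0.1491, 0.1419]
tcp_rot: [179.9, -0.0, -179.9]
wrist_force: [1.1, -0.1, -3.7]
opening: 0.0227
grasp_force: 60.7
time: 13.67
ee_pos: [0.4851, -0.154, 0.081]
tcp_rot: [-180.0, 0.0, 179.9]
wrist_force: [-7.5, 4.7, 19.6]
opening: 0.0228
grasp_force: 63.0
time: 13.92
ee_pos: [0.485, -0.154, 0.0811]
tcp_rot: [-180.0, 0.0, 179.9]
wrist_force: [-2.9, 2.4, 5.9]
opening: 0.0224
grasp_force: 61.5
```

View pics/w8.png

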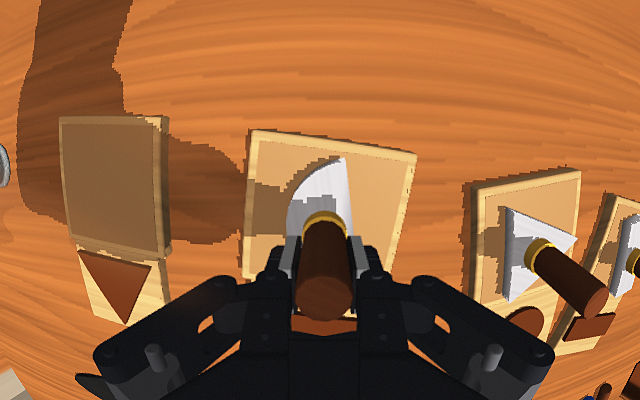

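The halfmoon die rests on its board. I release it, go to the triangle die, descend and grip.

```bash
python3 -m pendant '0 0 0 0 0.085; 0 0 0 0 0.085; 0 0 0 0 0.085; 0 0 0 0 0.085; 0 0 0 0 0.085'
python3 -m pendant '0 0 -0.03 0 0.085; 0 0 -0.065 0 0.085; 0 0 -0.1 0 0.085; 0 0 -0.11 0 0.085; 0 0 -0.11 0 0.085'
python3 -m pendant '-0.006 0.04 0 0 0.085; -0.012 0.08 0 0 0.085; -0.018 0.12 0 0 0.085; -0.024 0.15 0 0 0.085; -0.025 0.159 0 0 0.085'
python3 -m pendant '0 0 0 0 0.085; 0 0 0 0 0.085'
python3 - <<'E'
from h import *
cv2.imwrite('pics/w9.png',bot.camera('wrist'))
E
```

```text
time: 14.38
ee_pos: [0.4851, -0.1533, 0.0802]
tcp_rot: [-180.0, -0.0, 180.0]
wrist_force: [0.8, -0.2, 0.2]
opening: 0.0808
grasp_force: 0.0
time: 14.8
ee_pos: [0.4864, -0.1536, 0.1938]
tcp_rot: [-179.9, 0.3, 180.0]
wrist_force: [0.1, -0.2, -0.5]
opening: 0.085
grasp_force: 0.0
time: 15.22
ee_pos: [0.5101, 0.0093, 0.1886]
tcp_rot: [180.0, -0.1, -179.8]
wrist_force: [0.1, -0.2, -0.3]
opening: 0.0852
grasp_force: 0.0
time: 15.38
ee_pos: [0.5097, 0.0059, 0.1892]
tcp_rot: [-180.0, -0.1, -179.9]
wrist_force: [-0.1, -1.0, -0.1]
opening: 0.0849
grasp_force: 0.0
```

View pics/w9.png

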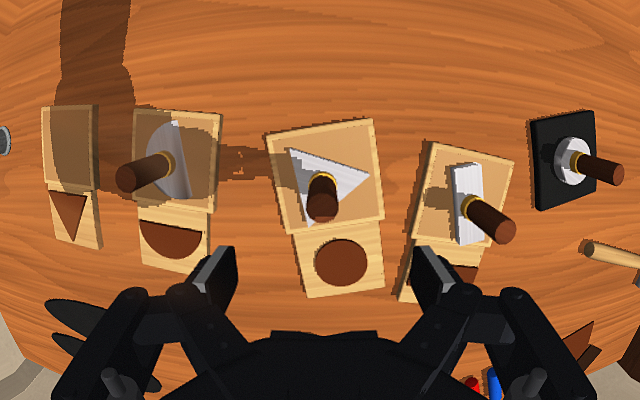

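The triangle handle is at (322,200), near the midline, and the halfmoon, strap and round dies all stand upright. I grip it, lift high and carry it to the triangle board.

```bash
python3 -m pendant '0 0 0.035 0 0.085; 0 0 0.07 0 0.085; 0 0 0.097 0 0.085; 0 0 0.108 0 0.085; 0 0 0.108 0 0.06'
python3 -m pendant '0 0 0 0 0.015; 0 0 0 0 0.015; 0 0 0 0 0.015; 0 0 0 0 0.015; 0 0 0 0 0.015'
python3 -m pendant '0 0 0 0 0.015; 0 0 0 0 0.015; 0 0 0 0 0.015'
python3 -m pendant '0 0 -0.03 0 0.015; 0 0 -0.06 0 0.015; 0 0 -0.09 0 0.015; 0 0 -0.12 0 0.015; 0 0 -0.12 0 0.015'
```

```text
time: 15.85
ee_pos: [0.5084, 0.0046, 0.0796]
tcp_rot: [-180.0, -0.3, 179.9]
wrist_force: [-0.6, 0.6, -0.3]
opening: 0.0746
grasp_force: 0.0
time: 16.27
ee_pos: [0.5109, 0.0057, 0.0839]
tcp_rot: [-180.0, 0.1, 180.0]
wrist_force: [-0.0, -1.2, 6.9]
opening: 0.0228
grasp_force: 58.3
time: 16.52
ee_pos: [0.5109, 0.0057, 0.0838]
tcp_rot: [-180.0, 0.1, 180.0]
wrist_force: [-1.0, -1.0, 6.1]
opening: 0.0227
grasp_force: 58.3
time: 16.93
ee_pos: [0.5118, 0.0059, 0.2085]
tcp_rot: [180.0, 0.5, 180.0]
wrist_force: [-0.1, -1.1, -2.9]
opening: 0.0226
grasp_force: 60.0
```

```bash
python3 -m pendant '0.006 -0.04 0 0 0.015; 0.012 -0.08 0 0 0.015; 0.018 -0.12 0 0 0.015; 0.024 -0.16 0 0 0.015; 0.031 -0.2 0 0 0.015'
python3 -m pendant '0.006 -0.04 0 0 0.015; 0.012 -0.08 0 0 0.015; 0.019 -0.122 0 0 0.015; 0.019 -0.122 0 0 0.015; 0.019 -0.122 0 0 0.015'
python3 -m pendant '0 0 0.035 0 0.015; 0 0 0.07 0 0.015; 0 0 0.1 0 0.015; 0 0 0.115 0 0.015; 0 0 0.121 0 0.015'
python3 -m pendant '0 0 0 0 0.015; 0 0 0.001 0 0.015; 0 0 0.001 0 0.015'
python3 - <<'E'
from h import *
cv2.imwrite('pics/w10.png',bot.camera('wrist'))
E
```

```text
time: 17.35
ee_pos: [0.4784, -0.1957, 0.2017]
tcp_rot: [180.0, -0.0, -180.0]
wrist_force: [1.3, -0.3, -3.3]
opening: 0.0227
grasp_force: 60.3
time: 17.77
ee_pos: [0.459, -0.3181, 0.201]
tcp_rot: [179.9, -0.1, 179.8]
wrist_force: [0.1, 1.1, -3.7]
opening: 0.0225
grasp_force: 61.0
time: 18.18
ee_pos: [0.4592, -0.3141, 0.0813]
tcp_rot: [179.9, -0.1, -179.9]
wrist_force: [-21.3, 13.5, 53.7]
opening: 0.0223
grasp_force: 66.9
time: 18.43
ee_pos: [0.4599, -0.3147, 0.0815]
tcp_rot: [180.0, -0.0, -179.9]
wrist_force: [-6.5, 3.6, 10.6]
opening: 0.0231
grasp_force: 62.6
```

View pics/w10.png

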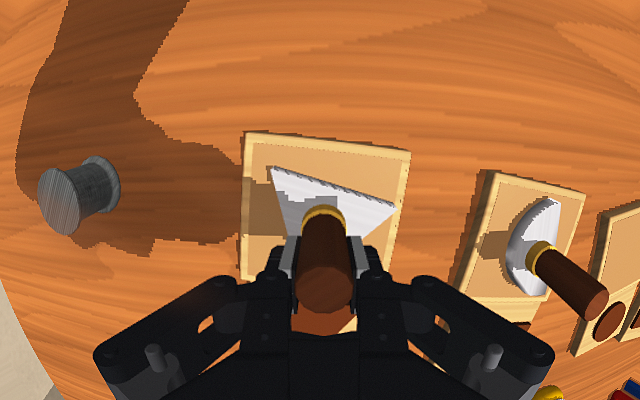

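The triangle die rests on its board. I release it and go back to the round die on the pad.

```bash
python3 -m pendant '0 0 0 0 0.085; 0 0 0 0 0.085; 0 0 0 0 0.085; 0 0 0 0 0.085; 0 0 0 0 0.085'
python3 -m pendant '0 0 -0.03 0 0.085; 0 0 -0.065 0 0.085; 0 0 -0.1 0 0.085; 0 0 -0.11 0 0.085; 0 0 -0.11 0 0.085'
python3 -m pendant '0 0.04 0 0 0.085; 0 0.08 0 0 0.085; 0 0.12 0 0 0.085; 0 0.16 0 0 0.085; 0 0.2 0 0 0.085'
python3 -m pendant '-0.002 0.04 0 0 0.085; -0.004 0.08 0 0 0.085; -0.006 0.12 0 0 0.085; -0.008 0.16 0 0 0.085; -0.01 0.2 0 0 0.085'
python3 -m pendant '-0.002 0.04 0 0 0.085; -0.004 0.08 0 0 0.085; -0.006 0.12 0 0 0.085; -0.007 0.16 0 0 0.085; -0.007 0.2 0 0 0.085'
python3 -m pendant '0 0.018 0 0 0.085; 0 0.018 0 0 0.085; 0 0.018 0 0 0.085'
python3 - <<'E'
from h import *
im=bot.camera('wrist');h=cv2.cvtColor(im,cv2.COLOR_BGR2HSV)
m=cv2.inRange(h,(0,90,20),(14,255,110));m[:,:230]=0;m[:,410:]=0;m[320:]=0
for a in big(m,5,300): print(cv2.boundingRect(a),cv2.contourArea(a))
E
```

```text
time: 18.9
ee_pos: [0.4601, -0.316, 0.0802]
tcp_rot: [180.0, 0.0, -180.0]
wrist_force: [0.2, 0.1, -0.3]
opening: 0.0812
grasp_force: 0.0
time: 19.32
ee_pos: [0.4612, -0.317, 0.1939]
tcp_rot: [-179.8, 0.3, 180.0]
wrist_force: [0.2, -1.0, -0.8]
opening: 0.0851
grasp_force: 0.0
time: 19.73
ee_pos: [0.4593, -0.1145, 0.1887]
tcp_rot: [180.0, -0.1, 179.9]
wrist_force: [1.2, 0.5, 0.1]
opening: 0.0849
grasp_force: 0.0
time: 20.15
ee_pos: [0.4694, 0.0857, 0.1889]
tcp_rot: [-180.0, -0.1, 180.0]
wrist_force: [0.6, 0.4, 0.0]
opening: 0.0849
grasp_force: 0.0
time: 20.57
ee_pos: [0.4765, 0.2857, 0.1886]
tcp_rot: [-179.9, -0.1, 180.0]
wrist_force: [1.9, -0.7, 0.2]
opening: 0.085
grasp_force: 0.0
time: 20.82
ee_pos: [0.4765, 0.3025, 0.1884]
tcp_rot: [-179.9, -0.1, -179.9]
wrist_force: [-0.4, -1.2, 0.3]
opening: 0.0851
grasp_force: 0.0
(310, 179, 31, 39) 960.0
```

```bash
python3 -m pendant '0 0 0.035 0 0.085; 0 0 0.07 0 0.085; 0 0 0.097 0 0.085; 0 0 0.108 0 0.085; 0 0 0.108 0 0.06'
python3 -m pendant '0 0 0 0 0.015; 0 0 0 0 0.015; 0 0 0 0 0.015; 0 0 0 0 0.015; 0 0 0 0 0.015'
python3 -m pendant '0 0 0 0 0.015; 0 0 0 0 0.015; 0 0 0 0 0.015'
python3 -m pendant '0 0 -0.03 0 0.015; 0 0 -0.06 0 0.015; 0 0 -0.09 0 0.015; 0 0 -0.12 0 0.015; 0 0 -0.12 0 0.015'
```

```text
time: 21.28
ee_pos: [0.476, 0.2998, 0.0794]
tcp_rot: [-179.8, -0.2, 179.9]
wrist_force: [-0.6, -0.7, -0.7]
opening: 0.0751
grasp_force: 0.0
time: 21.7
ee_pos: [0.4779, 0.3024, 0.084]
tcp_rot: [179.9, 0.1, 180.0]
wrist_force: [0.0, 1.8, 6.9]
opening: 0.0226
grasp_force: 58.3
time: 21.95
ee_pos: [0.4779, 0.3024, 0.084]
tcp_rot: [179.9, 0.1, 180.0]
wrist_force: [-0.2, 1.0, 6.0]
opening: 0.0226
grasp_force: 58.3
time: 22.37
ee_pos: [0.4785, 0.3027, 0.2087]
tcp_rot: [179.8, 0.4, 180.0]
wrist_force: [1.0, 0.1, -3.1]
opening: 0.0226
grasp_force: 60.2
```

```bash
python3 -m pendant '-0.004 -0.04 0 0 0.015; -0.008 -0.08 0 0 0.015; -0.012 -0.12 0 0 0.015; -0.016 -0.16 0 0 0.015; -0.02 -0.2 0 0 0.015'
python3 -m pendant '-0.004 -0.04 0 0 0.015; -0.009 -0.08 0 0 0.015; -0.009 -0.0925 0 0 0.015; -0.009 -0.0925 0 0 0.015; -0.009 -0.0925 0 0 0.015'
python3 -m pendant '0 0 0.035 0 0.015; 0 0 0.07 0 0.015; 0 0 0.1 0 0.015; 0 0 0.115 0 0.015; 0 0 0.12 0 0.015'
python3 -m pendant '0 0 0 0 0.015; 0 0 0.001 0 0.015; 0 0 0.001 0 0.015'
```

```text
time: 22.78
ee_pos: [0.4966, 0.1002, 0.2016]
tcp_rot: [-180.0, -0.0, -180.0]
wrist_force: [0.9, -0.5, -3.5]
opening: 0.0228
grasp_force: 60.5
time: 23.2
ee_pos: [0.5059, 0.0087, 0.2017]
tcp_rot: [180.0, -0.1, 179.9]
wrist_force: [-0.1, -0.1, -4.6]
opening: 0.0223
grasp_force: 60.7
time: 23.62
ee_pos: [0.505, 0.0111, 0.0817]
tcp_rot: [179.9, -0.1, -179.9]
wrist_force: [-18.2, 1.6, 43.7]
opening: 0.0225
grasp_force: 65.1
time: 23.87
ee_pos: [0.5059, 0.0108, 0.0818]
tcp_rot: [180.0, 0.0, -179.9]
wrist_force: [-3.4, 2.9, 5.4]
opening: 0.0227
grasp_force: 61.5
```

Now I release, retreat up and away toward the pad, and measure the result numerically from the top camera.

```bash
python3 -m pendant '0 0 0 0 0.085; 0 0 0 0 0.085; 0 0 0 0 0.085; 0 0 0 0 0.085; 0 0 0 0 0.085'
python3 -m pendant '0 0 -0.03 0 0.085; 0 0 -0.065 0 0.085; 0 0 -0.1 0 0.085; 0 0 -0.13 0 0.085; 0 0 -0.16 0 0.085'
python3 -m pendant '0.04 0 0 0 0.085; 0.08 0 0 0 0.085; 0.12 0 0 0 0.085; 0.16 0 0 0 0.085; 0.19 0 0 0 0.085'
python3 -m pendant '0 0.04 0 0 0.085; 0 0.08 0 0 0.085; 0 0.12 0 0 0.085; 0 0.16 0 0 0.085; 0 0.2 0 0 0.085'
python3 - <<'E'
from h import *
im=bot.camera('top');cv2.imwrite('pics/end.png',im);c=bot.camera_info('top')
h=top(.028,im,c);nad=c['extrinsics'][:2,3]
pl=cv2.inRange(h,(0,0,100),(180,55,255))
h2=top(.099,im,c);hm=cv2.inRange(h2,(0,100,30),(12,255,135))
for n,o in dict(strap=(.527,.157),round=(.506,.010),half=(.485,-.1535),tri=(.460,-.317)).items():
    q=(int((.5-o[1])*2000),int((o[0]-.25)*2000));m=np.zeros_like(pl);cv2.circle(m,q,110,255,-1)
    a=max(big(pl&m,9,100),key=cv2.contourArea);r=cv2.minAreaRect(a)
    k=max(big(hm&m,9,100),key=cv2.contourArea);P=np.array([w(p) for p in k[:,0]])
    v=P.mean(0)-nad;v/=np.linalg.norm(v);l=np.array([-v[1],v[0]])
    print(n,'plate rect off',(w(r[0])-o).round(4),np.round(np.array(r[1])/2,0),'handle off',(((P@v).max()-.012)*v+((P@l).max()+(P@l).min())/2*l-o).round(4),len(P),np.ptp(P@l).round(3),np.ptp(P@v).round(3))
E
```

```text
time: 24.28
ee_pos: [0.5062, 0.0094, 0.0812]
tcp_rot: [-180.0, 0.0, 180.0]
wrist_force: [0.6, 1.4, 1.3]
opening: 0.0811
grasp_force: 0.0
time: 24.7
ee_pos: [0.506, 0.0092, 0.2431]
tcp_rot: [-180.0, 0.0, 180.0]
wrist_force: [0.7, -0.4, -0.2]
opening: 0.0853
grasp_force: 0.0
time: 25.12
ee_pos: [0.3136, 0.0093, 0.2412]
tcp_rot: [-180.0, 0.0, 180.0]
wrist_force: [-0.4, 0.5, 1.0]
opening: 0.0849
grasp_force: 0.0
time: 25.53
ee_pos: [0.3156, 0.2112, 0.2417]
tcp_rot: [180.0, 0.1, 180.0]
wrist_force: [1.5, -0.5, 0.2]
opening: 0.0848
grasp_force: 0.0
strap plate rect off [-0.0182 -0.0059] [32. 41.] handle off [ 0.0036 -0.0043] 142 0.02 0.024
round plate rect off [-0.0018  0.0005] [55. 55.] handle off [0.0002 0.0004] 146 0.021 0.02
half plate rect off [ 0.0002 -0.0023] [41. 78.] handle off [0.0007 0.0007] 158 0.021 0.029
tri plate rect off [-0.0046  0.0124] [67. 76.] handle off [-0.0033  0.002 ] 196 0.021 0.039
```

```bash
python3 -c "
from workcell import bot
print(bot.job_done())"
```

```text
the job is handed in; nothing more can be done
None
```

All four dies now stand upright on their matching boards, with handles measured within about 6 mm of the middles (limit 15 mm); the job was handed in at about 25.6 s, but the judge returned no verdict.

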